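Tap the cutting-board wedge tight

TASK

The cutting board on the lab bench is loose in its steel clamp frame. Pick up the mallet from the blue mat and, with several separate light taps and with nothing but the mallet touching the wedge, drive the orange wedge in along the board's edge until firm taps no longer move it and it sits tight, without hammering on so hard that it is overdriven. Then lay the mallet back down flat on the blue mat and let go, leaving the jars and the bottle where they stand.

Things in the scene. Friction and masses are not known exactly. Their poses are not given: they have to be found in the camera images.
- frame: Steel clamp frame fixed to the bench. Base plate 10 mm thick, from -87 to 178 mm in x and -180 to 80 mm in y from the origin, which is on the bench under the board's near edge. On it: wooden board (far side), blue slanted fence 34 mm high (near side), the wedge in the channel between. +y (level, to the robot's left) is the way the wedge is driven, +x points across the board.
- board (a joint): Slack of the wooden board (150 x 185 mm, 34 mm thick), in m: 0 = nearest the fence, 0.005 = pressed against the rail behind it. It slides with about 2 N of drag, so the wedge first meets a weak resistance while it pushes the board over, then the growing one of its real seat.
- wedge_butt (a point): Centre of the thick end face (45 wide, 36 mm high, facing the frame's -y), the face to strike, of the orange wedge: 150 mm long, tapering 1:5 from 45 to 15 mm, 0.2 kg, lying on the base plate, so this point is 28 mm above the bench. Axes as the frame's. Even when tight this end stays some 10 mm or more outside the ends of fence and board.
- wedge: The wedge; origin under its middle, axes as the frame's. The fence's setting varies unseen, so it gets tight after anything from 30 to 85 mm of travel; from there resistance grows fast. Tight: pressing the board with over 8 N with the mallet off; so it is once slow taps stopped at about 9 N no longer move it (under 1 mm). Over 35 N on the board (drive of 20 N or more) is overdriven.
- mallet_grip (a point): Grip point of the mallet, near its centre of mass, in the middle of its wooden handle (24 x 24 mm), 45 mm short of the head's centre; 26 mm above the bench as it lies. Its x axis runs along the handle to the head, y is the striking axis. Behind this point the handle runs 148 mm to its end, a round 44 mm collar. Lies level on head and collar, handle towards the robot. 0.38 kg.
- mallet_head (a point): Centre of the mallet's head: 40 mm along the handle, 44 mm high, 90 mm along the striking axis y, with a flat white striking face at each end (45 mm from here), both alike.
- mat: Flat blue mat fixed on the bench, 270 mm (its x) by 170 mm (its y), 4 mm thick; origin at the centre of its underside.
- jar_green: Closed sample jar, green contents, grey lid, 72 mm in diameter, 72 mm high; origin at the centre of its underside. Bystander.
- jar_coral: Closed sample jar, coral-red contents, grey lid, 72 mm in diameter, 72 mm high; origin at the centre of its underside. Bystander.
- bottle: Brown bottle with a black cap, 60 mm in diameter, 130 mm high; origin at the centre of its underside. Bystander.
Mind the look-alikes: they are no part of the job. What is meant by the part that bears mallet_grip is not pink, and is the larger of those in its own colour. There is more than one size of the wedge; the job needs the smaller.

How it is judged:
By the outcome, as a careful person would: the job done as asked, in the order asked, and still so for the second after the job is handed in, with the robot touching nothing.
It also fails if it takes over 58 s, if anything falls off the work surface, if the arm or the gripper's body presses on something with over 40 N, if the wrist force passes 120 N, or if a joint passes its speed limit or range.

ROBOT

A 7-joint arm with a two-finger parallel gripper is mounted at the origin on the work surface. World frame = base frame: x ahead of the robot, y to its left, z up, the work surface at z = 0. Lengths are in mm, angles in rad, forces in N, time in s.
With the tool pointing down it reaches from about 400 to 875 mm from the base axis. Payload 4.4 kg.
Tool frame: the origin (TCP) lies midway between the tips of the shut fingers; the grasp point (between the pads) lies grasp_offset behind it (grasp_offset is the distance from the TCP to the grasp point, in mm); z points along the fingers, y is the line along which they close (so a half turn about z gives the same grasp; the last joint's range is limited). The gripper opens to 85 mm and grips with 20 to 120 N. Pads are 22 mm wide; open, the fingers measure 114 mm over their backs; the gripper's body (76 mm by 85 mm) begins 54 mm behind the grasp point. The pads swing forward as they close: fully open they stand 13 mm farther back than shut.
Start: joints at [1.247, 0.628, 0.038, 1.517, -0.027, 0.996, -0.02], TCP at [165.747, -628.527, 231.313] pointing down, gripper open.
Joint ranges: [-3.06, 3.06], [-0.37, 2.12], [-1.25, 1.32], [0.18, 2.47], [-1.1, 4.24], [0.23, 1.98], [-2.94, 2.94]. Speed limits (rad/s): [2.57, 2.57, 3.14, 3.14, 3.14, 3.14, 3.14].

INTERFACE

Orientations are given as [roll, pitch, yaw] about the fixed x, y, z axes, in that order (R = Rz(yaw) Ry(pitch) Rx(roll)).
In Python, from cell import * gives the robot as it stands. The module is installed in compiled form; this text tells all that it offers.
- The arm moves only by the shell command python3 -m jog 'ROWS'. ROWS is a JSON object of lists of equal length, an entry for each row: "angular": the turn, a rotation vector about the tool's x, y, z in degrees, a list of three; "travel": the shift along the tool's x, y, z in cm, a list of three; "fingers": the closure, from 0 (fully open) to 1 (shut). In form: {"angular": [[rx, ry, rz], ...], "travel": [[tx, ty, tz], ...], "fingers": [fingers, ...]}. A call has 1 to 5 rows; each row is the pose to reach, as a shift and turn from the pose commanded when the call began, along the tool's axes at that moment; what a row does not reach only later rows make up. A row lasts 1/8 s, in which the tool goes at most 62.5 mm and 10.7 degrees, less where a joint would pass 70% of its speed; a pose out of reach is approached as far as the arm can. A call with a gripper value outside its range is refused whole. The fingers move at their own pace and stop on an object; the grip force is fixed at half the most. Time passes only in rows, so rows that repeat a pose let the fingers close. It gives the time, the measured TCP pose, the force and the opening at its end, in the units of the state.
- read_state(): the state, without advancing time (a new reading comes with each control period).
- get_image(name): name is "side" or "top" or "wrist"; returns the picture (420x560x3 uint8, red, green, blue); there is no depth.
- camera_model(name): a dict with "mtx" (3x3 intrinsics, pixels), "T" (4x4, takes a point from camera to world coordinates). Camera axes: x right, y down, z forward; pixel columns grow to the right and rows downward; lengths in mm; the calibration is good to about 2 mm. A picture is of the moment at which its call begins: read the wrist's pose just before it. camera_model takes no time and is no camera call; for the wrist camera it gives the pose at the moment of the call.
- finish_job(): hands the job in, once; it reports no verdict.
The state is a dict: "clock": time; "qpos": joint angles; "qd": joint speeds; "tau": joint torques, N m; "eef_pos": TCP position; "tool_rot": TCP orientation; "force": force on the tool from outside, world axes, zero at the start; "torque": the same for the moment, N m; "width": finger opening in mm.
Only numpy, scipy, OpenCV 4.12 (cv2) and the standard library are available. Lean on these libraries where they do the work, as an engineer would, in place of code of your own. Each camera call takes 0.05 s, during which the arm holds its last target. There are 200 camera calls.

## Working session

There is one attempt and no reset: what is moved stays moved. The work goes in short steps, Python scripts to look and compute and a shell command to move; the robot and the scene stay as the last step left them, time stands still between calls to the robot, and variables do not carry over. Pictures are saved under pics/ and viewed, on a budget of 10 in all, crops included, one or two more only if the job needs it, and the job is handed in when it is done.

```bash
mkdir -p pics; cat > h.py <<'E'
import numpy as np, cv2
from cell import *
from scipy.spatial.transform import Rotation as R
def snap(n,f): 
    im=get_image(n); cv2.imwrite(f'pics/{f}.png',im[:,:,::-1]); return im
def ray(n,uv,z,cm=None):
    c=cm or camera_model(n); K=np.array(c['mtx']);T=np.array(c['T'])
    d=T[:3,:3]@np.linalg.solve(K,[uv[0],uv[1],1]); o=T[:3,3]
    return o+d*(z-o[2])/d[2]
def proj(n,p,cm=None):
    c=cm or camera_model(n); K=np.array(c['mtx']);T=np.linalg.inv(np.array(c['T']))
    q=K@(T[:3,:3]@np.array(p,float)+T[:3,3]); return q[:2]/q[2]
E
python3 - <<'E'
from h import *
s=read_state();print(s)
a=snap('top','top0');b=snap('side','side0')
print(camera_model('top'),camera_model('side'))
try: print(grasp_offset)
except Exception as e: print(e)
cv2.imwrite('pics/top0b.png',cv2.resize(a[:,:,::-1],(800,600),interpolation=cv2.INTER_CUBIC))
E
```

```text
{'clock': 0.0, 'qpos': array([ 1.24723528,  0.6293526 ,  0.03843151,  1.51833375, -0.02700935,
        0.99627779, -0.01999049]), 'qd': array([-3.92991440e-04, -2.45368148e-04,  1.29818611e-04, -3.60788878e-05,
       -1.13090503e-03, -6.97180593e-04,  9.23413083e-04]), 'tau': array([ 7.15301630e-04, -5.63387632e+01,  1.22618917e+00, -1.93440574e+01,
        1.08322260e-02,  1.06056780e-02,  2.93558185e-05]), 'eef_pos': array([ 165.58010514, -627.93599999,  230.39563572]), 'tool_rot': array([-3.13973875e+00,  9.99106292e-06,  2.57774698e-01]), 'force': array([-0.03624478,  0.31763921,  0.13430921]), 'torque': array([0.04996249, 0.00285801, 0.0831562 ]), 'width': 85.56075136966157}
{'mtx': array([[505.94165207,   0.        , 282.82700294],
       [  0.        , 505.94165207, 213.42780289],
       [  0.        ,   0.        ,   1.        ]]), 'T': array([[-4.49233266e-03, -9.80684667e-01,  1.95543866e-01,
         1.81570150e+02],
       [-9.99777160e-01,  8.43812357e-03,  1.93501688e-02,
        -1.03468797e+02],
       [-2.06264372e-02, -1.95413363e-01, -9.80504037e-01,
         1.60188663e+03],
       [ 0.00000000e+00,  0.00000000e+00,  0.00000000e+00,
         1.00000000e+00]])} {'mtx': array([[438.67868793,   0.        , 275.85205778],
       [  0.        , 438.67868793, 204.21463247],
       [  0.        ,   0.        ,   1.        ]]), 'T': array([[-9.84659888e-01, -1.24675803e-01,  1.22069033e-01,
         3.15319237e+02],
       [-1.73363269e-01,  6.19864586e-01, -7.65318935e-01,
         8.70092568e+02],
       [ 1.97504816e-02, -7.74741144e-01, -6.31969998e-01,
         8.58201228e+02],
       [ 0.00000000e+00,  0.00000000e+00,  0.00000000e+00,
         1.00000000e+00]])}
18.700000000000003
```

View pics/top0b.png

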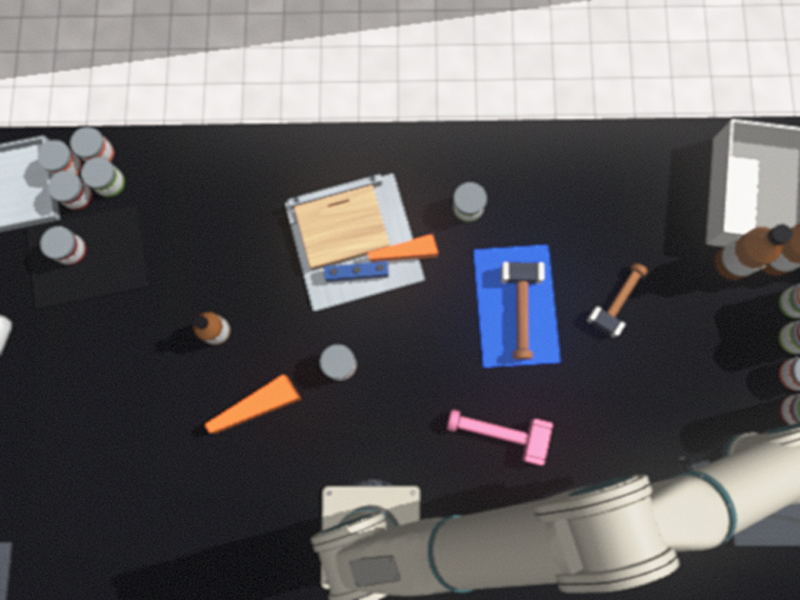

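View pics/side0.png

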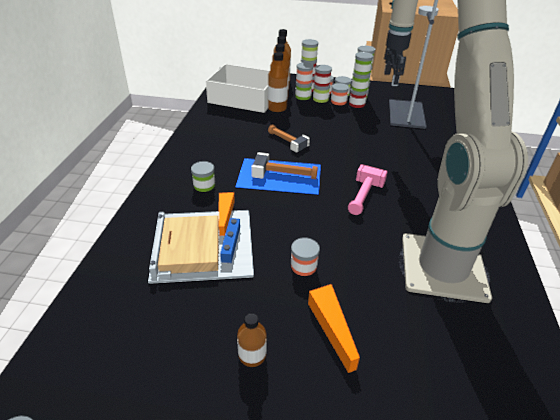

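The top view shows three mallets and two wedges, given here in enlarged-top pixels.
- **Mallets:** the brown one on the blue mat (522,310) is not pink and is the larger of the two brown ones, so it fits. The small brown one (620,300) and the pink one (500,435) are look-alikes.
- **Wedges:** the smaller one, in the frame (405,250), fits. The larger loose one (255,405) is a look-alike.
- **Bystanders:** green jar (470,200), coral jar (338,362), bottle (210,328).

I'll confirm these in a crop.

```bash
python3 - <<'E'
from h import *
a=cv2.imread('pics/top0.png')[115:265,195:395]
cv2.imwrite('pics/c1.png',cv2.resize(a,(800,600),interpolation=cv2.INTER_CUBIC))
E
```

```text
(no output)
```

View pics/c1.png

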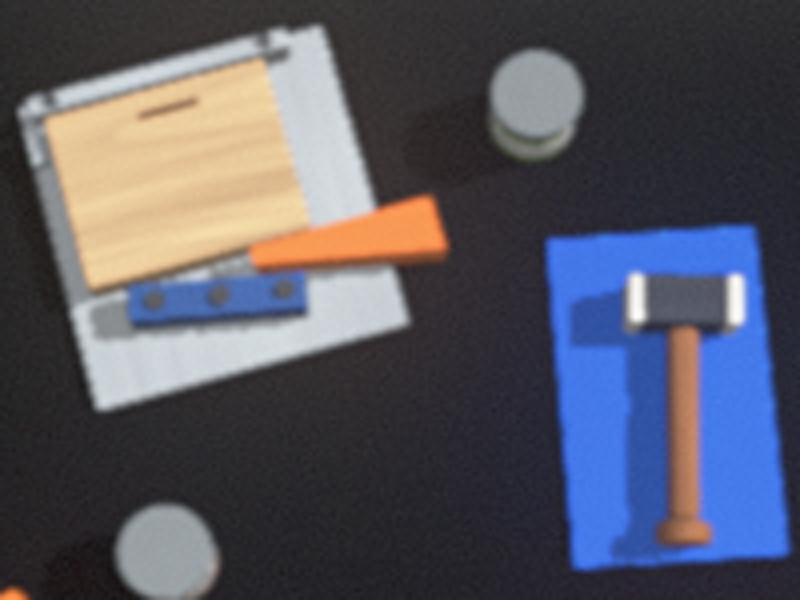

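The crop confirms the brown mallet on the mat, with its white faces at (635,300) and (735,300), and the small wedge with its butt edge at (433,196)–(447,256). Next I'll compute the poses.

```bash
python3 - <<'E'
from h import *
def P(u,v,z): return ray('top',(u/4+195-.375,v/4+115-.375),z)
np.set_printoptions(precision=1,suppress=True)
c=[P(*p,10) for p in [(18,108),(325,27),(410,323),(98,410)]]
print('plate FL,FR,NR,NL',c)
yw=[np.arctan2(*(c[i]-c[j])[[1,0]]) for i,j in[(0,3),(1,2)]]; 
e=[np.arctan2(*(c[i]-c[j])[[1,0]])-np.pi/2 for i,j in[(0,1),(3,2)]]
yaw=np.mean(yw+e);print('yaw',np.degrees(yw),np.degrees(e),yaw)
ctr=np.mean(c,0); Rz=R.from_euler('z',yaw).as_matrix()
o=ctr-Rz@[45.5,-50,10]; print('frame o',o)
for n,p in dict(b1=(433,196,46),b2=(447,256,46),t1=(251,245,46),t2=(256,271,46)).items(): print(n,P(*p),Rz.T@(P(*p)-o))
for n,p in dict(bnr=(308,225,44),bnl=(92,290,44),bfl=(45,120,44),bfr=(266,58,44)).items(): print(n,Rz.T@(P(*p)-o))
for n,p in dict(h1=(627,273,48),h2=(745,273,48),hc=(686,299,48),hs1=(684,330,38),hs2=(684,520,38),end=(685,545,26)).items(): print(n,P(*p))
for n,p in dict(m1=(547,238,4),m2=(753,226,4),m3=(790,555,4),m4=(575,570,4)).items(): print(n,P(*p))
for n,p in dict(g=(537,93,72),co=(167,552,72)).items(): print(n,P(*p),Rz.T@(P(*p)-o))
print('bottle',ray('top',(208/1.4286,325/1.4286),130))
print(camera_model('wrist')['T'])
E
```

```text
plate FL,FR,NR,NL [array([744.1, 204.3,  10. ]), array([811.9, -50.3,  10. ]), array([ 558.1, -118.5,   10. ]), array([488.7, 132.7,  10. ])]
yaw [15.7 15. ] [14.9 15.4] 0.2664439572913816
frame o [593.6  78.3   0. ]
b1 [ 653.6 -137.6   46. ] [   1.  -224.1   46. ]
b2 [ 604.  -148.1   46. ] [ -49.6 -221.1   46. ]
t1 [614.6   7.8  46. ] [  1.7 -73.5  46. ]
t2 [593.2   3.7  46. ] [-20.1 -71.8  46. ]
bnr [   5.8 -121.7   44. ]
bnl [ 1.  57.9 44. ]
bfl [149.1  60.1  44. ]
bfr [ 150.9 -125.9   44. ]
h1 [ 588.1 -290.    48. ]
h2 [ 587.2 -382.9   48. ]
hc [ 566.5 -335.7   48. ]
hs1 [ 543.8 -334.7   38. ]
hs2 [ 392.5 -329.2   38. ]
end [ 374.5 -331.    26. ]
m1 [ 629.7 -231.1    4. ]
m2 [ 638.1 -399.     4. ]
m3 [ 368.7 -416.5    4. ]
m4 [ 358.  -246.8    4. ]
g [ 729.8 -220.5   72. ] [  52.7 -324.1   72. ]
co [366.3  68.6  72. ] [-221.9   50.5   72. ]
bottle [436.  333.1 130. ]
[[   0.3   -0.9   -0.3  235.1]
 [  -1.    -0.2   -0.1 -610.9]
 [  -0.     0.3   -1.   372.9]
 [   0.     0.     0.     1. ]]
```

```bash
cat >> h.py <<'E'
np.set_printoptions(precision=2,suppress=True)
O=np.array([593.6,78.3,0]);YF=0.2664
def F(x,y,z): return O+R.from_euler('z',YF).apply([x,y,z])
def to(p,yaw,p0=None,r0=None):
    s=read_state(); p0=s['eef_pos'] if p0 is None else p0; r0=R.from_euler('xyz',s['tool_rot'] if r0 is None else r0)
    print('travel cm',r0.inv().apply(np.array(p)-p0)/10,'ang',np.degrees((r0.inv()*R.from_euler('xyz',[np.pi,0,yaw])).as_rotvec()))
E
python3 - <<'E'
from h import *
to([522.3,-335.3,110],np.radians(-1.4),np.array([165.747,-628.527,231.313]))
E
```

```text
travel cm [ 41.95 -19.24  12.17] ang [-0.1   0.01 16.17]
```

```bash
python3 -m jog '{"angular":[[0,0,3],[0,0,6],[0,0,9],[0,0,12],[0,0,16.2]],"travel":[[5,-2.3,1.2],[10,-4.6,2.4],[15,-6.9,3.6],[20,-9.2,4.8],[25,-11.5,6]],"fingers":[0,0,0,0,0]}'; python3 -c "
from h import *
to([522.3,-335.3,110],np.radians(-1.4))"
```

```text
clock: 0.72
eef_pos: [379.3, -452.2, 170.7]
tool_rot: [-3.141, 0.0, -0.027]
force: [1.3, 0.1, 0.1]
width: 85.2
travel cm [ 13.98 -12.08   6.07] ang [-0.02  0.01 -0.17]
```

```bash
python3 -m jog '{"angular":[[0,0,0],[0,0,0],[0,0,0],[0,0,0],[0,0,0]],"travel":[[4.7,-4,2],[9.3,-8,4],[13,-11.2,5.6],[14,-12.1,6.1],[14,-12.1,6.1]],"fingers":[0,0,0,0,0]}'; python3 -c "
from h import *
snap('wrist','w1')
to([522.3,-335.3,6],np.radians(-1.4))
for p in [(522.3,-335.3,38),(567.4,-336.4,48),(374.5,-331,26)]: print(proj('wrist',p))"
```

```text
clock: 1.35
eef_pos: [521.2, -335.2, 109.6]
tool_rot: [-3.141, 0.001, -0.023]
force: [-0.8, 0.2, 0.0]
width: 85.4
travel cm [ 0.23 -0.19 10.42] ang [ 0.04  0.07 -0.07]
[277.4  216.48]
[276.84 159.68]
[277.76 358.59]
```

View pics/w1.png

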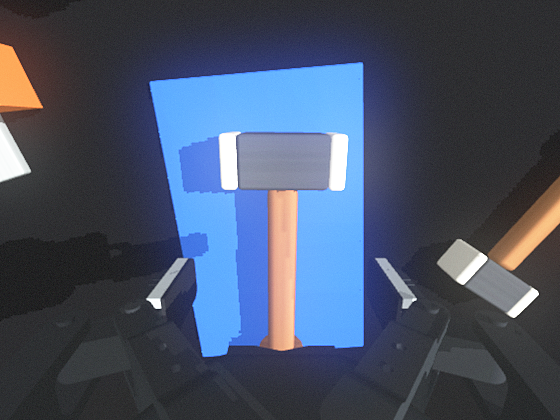

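```bash
python3 -c "
from h import *
for u,v,z in [(221,132,48),(347,135,48),(344,190,48),(220,188,48),(270,192,38),(298,192,38),(269,330,38),(296,330,38),(150,82,4),(363,63,4),(283.5,345,26)]: print(u,v,ray('wrist',(u,v),z))
print(proj('top',(567,-341,48)),proj('top',(567,-336.4,48)))
print(read_state()['eef_pos'])"
```

```text
221 132 [ 587.18 -298.89   48.  ]
347 135 [ 582.88 -384.93   48.  ]
344 190 [ 544.36 -384.22   48.  ]
220 188 [ 548.24 -294.82   48.  ]
270 192 [ 541.98 -330.28   38.  ]
298 192 [ 541.41 -351.53   38.  ]
269 330 [ 417.29 -324.69   38.  ]
296 330 [ 416.64 -348.49   38.  ]
150 82 [ 625.81 -237.19    4.  ]
363 63 [ 634.98 -405.      4.  ]
283.5 345 [ 390.21 -336.92   26.  ]
[367.81 189.2 ] [366.34 189.22]
[ 520.11 -337.03  110.18]
```

```bash
python3 -m jog '{"angular":[[0,0,0.6],[0,0,0.6],[0,0,0.6],[0,0,0.6],[0,0,0.6]],"travel":[[0.05,0.3,3],[0.05,0.3,6.5],[0.05,0.3,9.5],[0.05,0.3,10.4],[0.05,0.3,10.4]],"fingers":[0,0,0,0,0.6]}' ; python3 -m jog '{"angular":[[0,0,0],[0,0,0],[0,0,0],[0,0,0],[0,0,0]],"travel":[[0,0,0],[0,0,0],[0,0,0],[0,0,0],[0,0,0]],"fingers":[1,1,1,1,1]}'
```

```text
clock: 2.02
eef_pos: [520.6, -340.6, 6.7]
tool_rot: [3.141, 0.0, -0.038]
force: [0.1, -0.4, 0.1]
width: 69.8
clock: 2.65
eef_pos: [522.4, -339.0, 7.6]
tool_rot: [3.141, -0.001, -0.035]
force: [-0.5, 1.0, 5.7]
width: 23.2
```

```bash
python3 -m jog '{"angular":[[0,0,0],[0,0,0],[0,0,0],[0,0,0],[0,0,0]],"travel":[[0,0,-1],[0,0,-3],[0,0,-5.5],[0,0,-7.5],[0,0,-7.5]],"fingers":[1,1,1,1,1]}';python3 -c "
from h import *
print(F(-67.5,-290,80)); to(F(-67.5,-290,80),YF)
im=snap('wrist','w2')
im=snap('side','s2'); print([proj('side',p) for p in [F(-22,-222,28),(567,-339,100)]])"
```

```text
clock: 3.28
eef_pos: [522.9, -340.0, 83.6]
tool_rot: [3.139, -0.004, -0.035]
force: [-0.8, 1.0, -4.0]
width: 23.3
[ 604.83 -219.24   80.  ]
travel cm [  7.76 -12.36   0.37] ang [  0.15  -0.19 -17.3 ]
[array([226.11, 196.57]), array([259.6 , 145.09])]
```

```bash
python3 -m jog '{"angular":[[0,0,-4],[0,0,-9],[0,0,-13],[0,0,-17.2],[0,0,-17.2]],"travel":[[1.5,-2.5,0],[3.7,-6,0],[6,-9.5,0],[7.8,-12.4,0],[7.8,-12.4,0]],"fingers":[1,1,1,1,1]}';python3 -c "
from h import *
print(read_state()['force'],read_state()['torque'])
im=snap('wrist','w3')
to(F(-67.5,-290,19.5),YF)
print(proj('wrist',F(-22.5,-222,28)),proj('wrist',F(0,-222,46)),proj('wrist',F(-45,-222,46)))"
```

```text
clock: 4.0
eef_pos: [605.5, -212.7, 79.8]
tool_rot: [-3.138, -0.001, 0.271]
force: [-0.4, 0.2, -3.4]
width: 22.7
[-0.37  0.19 -3.43] [-0.02  0.07 -0.  ]
travel cm [0.   0.39 6.04] ang [-0.12  0.08  0.08]
[183.88 164.49] [170.31 130.36] [178.07 204.11]
```

View pics/w3.png

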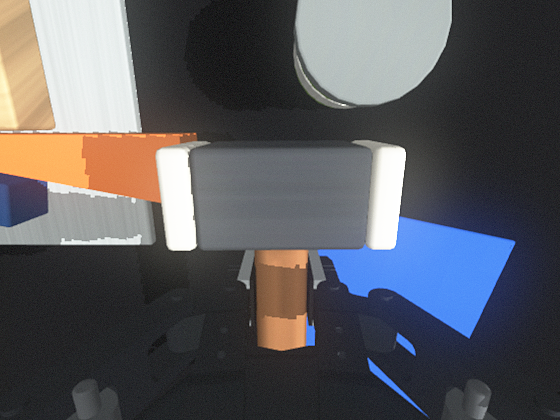

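```bash
python3 -c "
from h import *
s=read_state();print(s['eef_pos'],R.from_euler('z',-YF).apply(s['eef_pos']-O))
for u,v,z in [(196,132,46),(53,131,44),(155,244,10),(126,2,10),(0,133,46),(162,150,90),(162,250,90),(404,250,90),(404,148,90)]:
  print(u,v,R.from_euler('z',-YF).apply(ray('wrist',(u,v),z)-O))"
```

```text
[ 603.9  -215.62   79.95] [ -67.44 -286.26   79.95]
196 132 [  -0.93 -237.03   46.  ]
53 131 [  -0.43 -151.33   44.  ]
155 244 [ -87.95 -186.98   10.  ]
126 2 [  77.31 -189.17   10.  ]
0 133 [  -1.52 -121.29   46.  ]
162 150 [  -7.45 -233.68   90.  ]
162 250 [ -56.41 -227.94   90.  ]
404 250 [ -56.29 -348.26   90.  ]
404 148 [  -6.54 -342.25   90.  ]
```

```bash
python3 -m jog '{"angular":[[0,0,0],[0,0,0],[0,0,0],[0,0,0],[0,0,0]],"travel":[[0,1.4,0.5],[0,1.4,2.5],[0,1.4,4.5],[0,1.4,6],[0,1.4,6]],"fingers":[1,1,1,1,1]}';python3 -c "
from h import *
s=read_state();print(s['eef_pos'],s['force'],R.from_euler('z',-YF).apply(s['eef_pos']-O))
im=snap('wrist','w4')
im=snap('side','s4')[120:270,140:340,::-1]
cv2.imwrite('pics/s4c.png',cv2.resize(im,(800,600),interpolation=cv2.INTER_CUBIC))
"
```

```text
clock: 4.68
eef_pos: [606.1, -230.7, 19.1]
tool_rot: [-3.139, 0.003, 0.265]
force: [0.0, -0.1, -3.2]
width: 23.3
[ 606.07 -230.67   19.13] [ 0.   -0.06 -3.22] [ -69.3  -301.35   19.13]
```

View pics/w4.png

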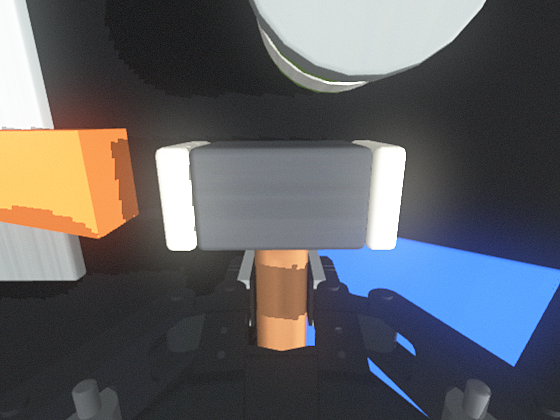

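View pics/s4c.png

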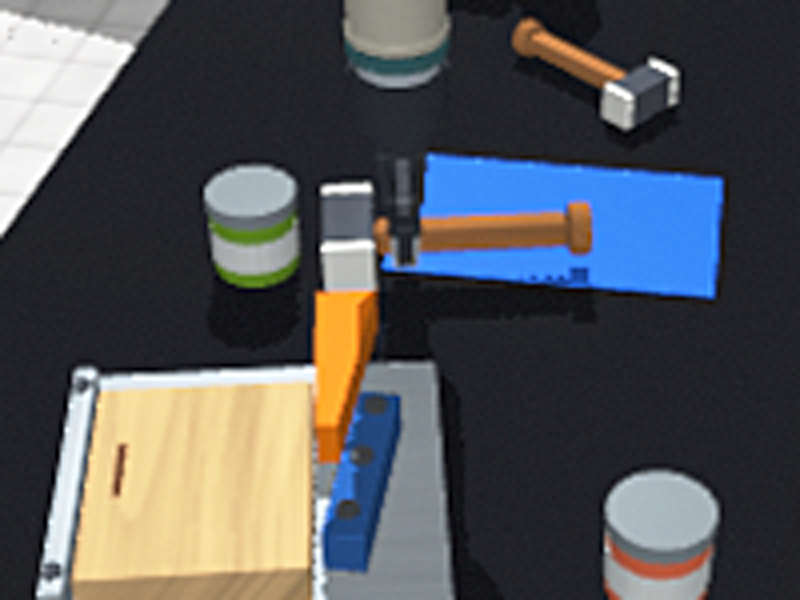

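```bash
python3 -c "
from h import *
fr=lambda p:R.from_euler('z',-YF).apply(p-O)
print(fr(read_state()['eef_pos']))
for u,v,z in [(80,130,46),(98,237,46),(127,128,10),(137,215,10),(83,280,10),(193,150,60),(193,247,60),(375,150,60),(375,247,60)]:
  print(u,v,fr(ray('wrist',(u,v),z)))"
```

```text
[ -67.86 -302.48   21.19]
80 130 [   1.35 -224.74   46.  ]
98 237 [ -43.66 -223.61   46.  ]
127 128 [   1.55 -224.83   10.  ]
137 215 [ -45.07 -223.24   10.  ]
83 280 [ -85.64 -185.2    10.  ]
193 150 [  -5.27 -272.52   60.  ]
193 247 [ -42.29 -269.23   60.  ]
375 150 [  -5.44 -336.56   60.  ]
375 247 [ -42.48 -339.87   60.  ]
```

```bash
python3 -m jog '{"angular":[[0,0,0],[0,0,0],[0,0,0],[0,0,0],[0,0,0]],"travel":[[0,-1.3,0],[0,-2.6,0],[0,-3.2,0],[0,-3.7,0],[0,-4.1,0]],"fingers":[1,1,1,1,1]}'; cat > st.py <<'E'
from h import *
P=[];Q=[]
s=read_state();d=R.from_euler('z',-YF)
p=d.apply(s['eef_pos']-O);f=d.apply(s['force']);t=d.apply(s['torque'])
print('clk %.2f frame pos'%s['clock'],p,'F',f,'T',t)
E
python3 st.py; python3 -m jog '{"angular":[[0,0,0],[0,0,0],[0,0,0],[0,0,0],[0,0,0]],"travel":[[0,0.8,0],[0,0.8,0],[0,0.2,0],[0,-0.3,0],[0,-0.8,0]],"fingers":[1,1,1,1,1]}'; python3 st.py
```

```text
clock: 5.4
eef_pos: [597.0, -192.1, 21.6]
tool_rot: [3.141, -0.0, 0.265]
force: [0.6, -1.0, -3.5]
width: 23.3
clk 5.40 frame pos [ -67.87 -261.8    21.6 ] F [ 0.32 -1.15 -3.47] T [-0.16  0.02 -0.06]
clock: 6.02
eef_pos: [594.7, -183.6, 21.3]
tool_rot: [-3.141, 0.0, 0.265]
force: [0.0, -0.9, -3.2]
width: 23.0
clk 6.03 frame pos [ -67.94 -252.97   21.29] F [-0.24 -0.9  -3.24] T [-0.2   0.05  0.  ]
```

```bash
python3 -m jog '{"angular":[[0,0,0],[0,0,0],[0,0,0],[0,0,0],[0,0,0]],"travel":[[0,0.8,0],[0,0.2,0],[0,-0.4,0],[0,-0.8,0],[0,-0.8,0]],"fingers":[1,1,1,1,1]}' >/dev/null; python3 st.py; python3 -m jog '{"angular":[[0,0,0],[0,0,0],[0,0,0],[0,0,0],[0,0,0]],"travel":[[0,0.8,0],[0,0.3,0],[0,-0.1,0],[0,-0.4,0],[0,-0.4,0]],"fingers":[1,1,1,1,1]}'>/dev/null; python3 st.py
```

```text
clk 6.65 frame pos [ -67.8  -244.66   21.31] F [-0.61 -0.46 -4.44] T [0.   0.05 0.02]
clk 7.28 frame pos [ -67.86 -240.88   21.32] F [ 0.14  1.03 -3.93] T [-0.03  0.04 -0.04]
```

```bash
python3 -m jog '{"angular":[[0,0,0],[0,0,0],[0,0,0],[0,0,0],[0,0,0]],"travel":[[0,0.8,0],[0,0.3,0],[0,0,0],[0,-0.3,0],[0,-0.3,0]],"fingers":[1,1,1,1,1]}' >/dev/null; python3 st.py; python3 -m jog '{"angular":[[0,0,0],[0,0,0],[0,0,0],[0,0,0],[0,0,0]],"travel":[[0,0.8,0],[0,0.3,0],[0,0.0,0],[0,-0.3,0],[0,-0.3,0]],"fingers":[1,1,1,1,1]}'>/dev/null; python3 st.py
```

```text
clk 7.90 frame pos [ -67.87 -237.89   21.31] F [ 0.02  0.54 -3.54] T [ 0.01  0.06 -0.06]
clk 8.53 frame pos [ -67.82 -234.9    21.33] F [-0.01  0.83 -3.26] T [ 0.    0.13 -0.05]
```

```bash
python3 -m jog '{"angular":[[0,0,0],[0,0,0],[0,0,0],[0,0,0],[0,0,0]],"travel":[[0,0.8,0],[0,0.3,0],[0,0,0],[0,-0.3,0],[0,-0.3,0]],"fingers":[1,1,1,1,1]}' >/dev/null; python3 st.py
```

```text
clk 9.15 frame pos [ -67.81 -231.92   21.34] F [ 0.21 -0.02 -2.6 ] T [-0.06  0.08  0.01]
```

```bash
python3 -m jog '{"angular":[[0,0,0],[0,0,0],[0,0,0],[0,0,0],[0,0,0]],"travel":[[0,0.8,0],[0,0.3,0],[0,0,0],[0,-0.3,0],[0,-0.3,0]],"fingers":[1,1,1,1,1]}' >/dev/null; python3 st.py
```

```text
clk 9.78 frame pos [ -67.81 -228.92   21.33] F [-0.64 -0.1  -2.33] T [ 0.02  0.01 -0.01]
```

```bash
python3 -m jog '{"angular":[[0,0,0],[0,0,0],[0,0,0],[0,0,0],[0,0,0]],"travel":[[0,0.8,0],[0,0.3,0],[0,0,0],[0,-0.3,0],[0,-0.3,0]],"fingers":[1,1,1,1,1]}' >/dev/null; python3 st.py
```

```text
clk 10.40 frame pos [ -67.86 -225.96   21.33] F [ 0.22 -0.51 -3.  ] T [0.   0.07 0.03]
```

```bash
python3 -m jog '{"angular":[[0,0,0],[0,0,0],[0,0,0],[0,0,0],[0,0,0]],"travel":[[0,0.8,0],[0,0.3,0],[0,0,0],[0,-0.3,0],[0,-0.3,0]],"fingers":[1,1,1,1,1]}' >/dev/null; python3 st.py
```

```text
clk 11.03 frame pos [ -67.82 -222.93   21.32] F [-0.11 -0.55 -3.82] T [ 0.    0.08 -0.02]
```

```bash
python3 -m jog '{"angular":[[0,0,0],[0,0,0],[0,0,0],[0,0,0],[0,0,0]],"travel":[[0,0.8,0],[0,0.3,0],[0,0,0],[0,-0.3,0],[0,-0.3,0]],"fingers":[1,1,1,1,1]}' >/dev/null; python3 st.py; python3 -c "
from h import *
im=snap('top','t5')[115:215,195:335,::-1]
cv2.imwrite('pics/t5c.png',cv2.resize(im,(800,571),interpolation=cv2.INTER_CUBIC))"
```

```text
clk 11.65 frame pos [ -67.83 -219.91   21.31] F [ 0.3   0.58 -3.28] T [-0.04  0.04 -0.  ]
```

View pics/t5c.png

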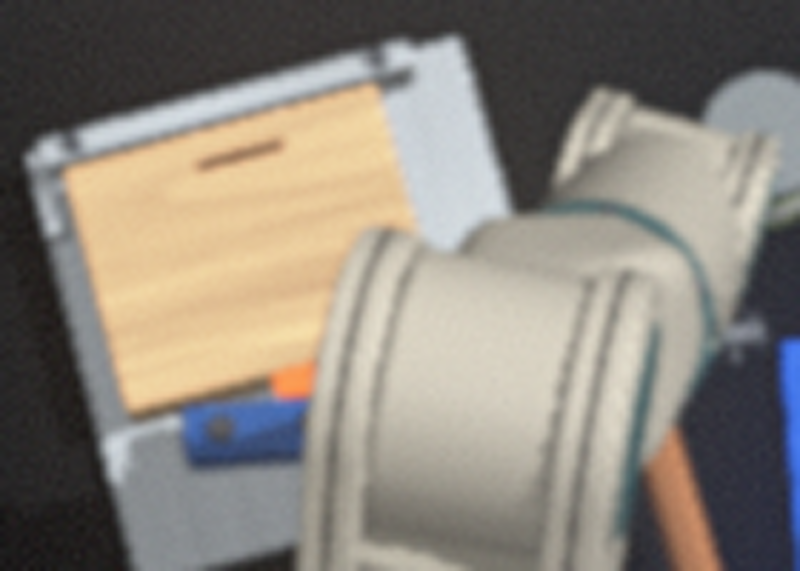

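The tip has moved about 15 px (~48 mm) with the mallet, and the gap to the fence is closing. I'll keep tapping.

```bash
python3 -m jog '{"angular":[[0,0,0],[0,0,0],[0,0,0],[0,0,0],[0,0,0]],"travel":[[0,0.8,0],[0,0.3,0],[0,0,0],[0,-0.3,0],[0,-0.3,0]],"fingers":[1,1,1,1,1]}' >/dev/null; python3 st.py
```

```text
clk 12.32 frame pos [ -67.84 -217.07   21.35] F [-0.77  0.15 -3.99] T [-0.01  0.08 -0.  ]
```

```bash
python3 -m jog '{"angular":[[0,0,0],[0,0,0],[0,0,0],[0,0,0],[0,0,0]],"travel":[[0,0.8,0],[0,0.3,0],[0,0,0],[0,-0.3,0],[0,-0.3,0]],"fingers":[1,1,1,1,1]}' >/dev/null; python3 st.py
```

```text
clk 12.95 frame pos [ -67.72 -214.55   21.42] F [ 0.49 -1.66 -4.16] T [-0.23 -0.03 -0.05]
```

```bash
python3 -m jog '{"angular":[[0,0,0],[0,0,0],[0,0,0],[0,0,0],[0,0,0]],"travel":[[0,0.8,0],[0,0.3,0],[0,0,0],[0,-0.25,0],[0,-0.25,0]],"fingers":[1,1,1,1,1]}' >/dev/null; python3 st.py
```

```text
clk 13.57 frame pos [ -67.7  -211.99   21.41] F [-0.41 -2.67 -3.76] T [-0.28  0.02 -0.05]
```

```bash
python3 -m jog '{"angular":[[0,0,0],[0,0,0],[0,0,0],[0,0,0],[0,0,0]],"travel":[[0,0.8,0],[0,0.3,0],[0,0,0],[0,-0.25,0],[0,-0.25,0]],"fingers":[1,1,1,1,1]}' >/dev/null; python3 st.py
```

```text
clk 14.20 frame pos [ -67.68 -209.5    21.42] F [ 0.55 -1.96 -3.43] T [-0.25 -0.03 -0.04]
```

```bash
python3 -m jog '{"angular":[[0,0,0],[0,0,0],[0,0,0],[0,0,0],[0,0,0]],"travel":[[0,0.8,0],[0,0.3,0],[0,0,0],[0,-0.25,0],[0,-0.25,0]],"fingers":[1,1,1,1,1]}' >/dev/null; python3 st.py
```

```text
clk 14.82 frame pos [ -67.67 -207.01   21.45] F [ 0.36 -1.01 -3.69] T [-0.28 -0.05 -0.08]
```

```bash
python3 -m jog '{"angular":[[0,0,0],[0,0,0],[0,0,0],[0,0,0],[0,0,0]],"travel":[[0,0.8,0],[0,0.3,0],[0,0,0],[0,-0.25,0],[0,-0.25,0]],"fingers":[1,1,1,1,1]}' >/dev/null; python3 st.py
```

```text
clk 15.45 frame pos [ -67.72 -204.5    21.4 ] F [-0.53 -1.05 -3.92] T [-0.27  0.02 -0.09]
```

```bash
python3 -m jog '{"angular":[[0,0,0],[0,0,0],[0,0,0],[0,0,0],[0,0,0]],"travel":[[0,0.8,0],[0,0.3,0],[0,0,0],[0,-0.2,0],[0,-0.2,0]],"fingers":[1,1,1,1,1]}' >/dev/null; python3 st.py
```

```text
clk 16.07 frame pos [ -67.77 -202.57   21.37] F [-0.13 -1.32 -3.37] T [-0.28  0.02 -0.08]
```

```bash
python3 -m jog '{"angular":[[0,0,0],[0,0,0],[0,0,0],[0,0,0],[0,0,0]],"travel":[[0,0.8,0],[0,0.3,0],[0,0,0],[0,-0.2,0],[0,-0.2,0]],"fingers":[1,1,1,1,1]}' >/dev/null; python3 st.py
```

```text
clk 16.70 frame pos [ -67.72 -200.59   21.41] F [ 0.65 -1.5  -3.92] T [-0.39  0.03 -0.08]
```

```bash
python3 -m jog '{"angular":[[0,0,0],[0,0,0],[0,0,0],[0,0,0],[0,0,0]],"travel":[[0,0.8,0],[0,0.3,0],[0,0,0],[0,-0.2,0],[0,-0.2,0]],"fingers":[1,1,1,1,1]}' >/dev/null; python3 st.py
```

```text
clk 17.32 frame pos [ -68.08 -200.17   21.45] F [-0.63 -6.2  -4.53] T [-1.1   0.18 -0.12]
```

```bash
python3 -m jog '{"angular":[[0,0,0],[0,0,0],[0,0,0],[0,0,0],[0,0,0]],"travel":[[0,0.8,0],[0,0.3,0],[0,0,0],[0,-0.2,0],[0,-0.2,0]],"fingers":[1,1,1,1,1]}' >/dev/null; python3 st.py
```

```text
clk 17.95 frame pos [ -67.97 -200.03   21.59] F [-0.07 -8.44 -5.77] T [-1.82  0.2  -0.26]
```

```bash
python3 -m jog '{"angular":[[0,0,0],[0,0,0],[0,0,0],[0,0,0],[0,0,0]],"travel":[[0,1.2,0],[0,0.6,0],[0,0.2,0],[0,-0.05,0],[0,-0.05,0]],"fingers":[1,1,1,1,1]}' >/dev/null; python3 st.py; python3 st.py
```

```text
clk 18.57 frame pos [ -68.05 -199.96   21.58] F [-0.78 -9.77 -6.11] T [-2.16  0.28 -0.33]
clk 18.57 frame pos [ -68.05 -199.96   21.58] F [-0.78 -9.77 -6.11] T [-2.16  0.28 -0.33]
```

```bash
python3 -m jog '{"angular":[[0,0,0],[0,0,0],[0,0,0],[0,0,0],[0,0,0]],"travel":[[0,1.2,0],[0,0.6,0],[0,0.2,0],[0,-0.05,0],[0,-0.05,0]],"fingers":[1,1,1,1,1]}' >/dev/null; python3 st.py; python3 -m jog '{"angular":[[0,0,0],[0,0,0],[0,0,0],[0,0,0],[0,0,0]],"travel":[[0,1.2,0],[0,0.6,0],[0,0.2,0],[0,0,0],[0,0,0]],"fingers":[1,1,1,1,1]}' >/dev/null; python3 st.py
```

```text
clk 19.20 frame pos [ -68.06 -199.89   21.64] F [ -0.36 -12.19  -6.82] T [-2.39  0.27 -0.36]
clk 19.82 frame pos [ -68.   -199.9    21.64] F [ -0.4  -11.13  -6.91] T [-2.5   0.27 -0.37]
```

```bash
python3 -m jog '{"angular":[[0,0,0],[0,0,0],[0,0,0],[0,0,0],[0,0,0]],"travel":[[0,2,0],[0,5,0],[0,8.5,0],[0,10.4,-1],[0,10.4,-4]],"fingers":[1,1,1,1,1]}'; python3 st.py; python3 -m jog '{"angular":[[0,0,0],[0,0,0],[0,0,0],[0,0,0],[0,0,0]],"travel":[[0,0,-2],[0,0,-3],[0,0,-3],[0,0,-3],[0,0,-3]],"fingers":[1,1,1,1,1]}'; python3 -c "
from h import *
im=snap('wrist','w6')
to([521.5,-338.5,80],-0.036)"
```

```text
clock: 20.45
eef_pos: [605.2, -229.6, 59.9]
tool_rot: [-3.139, 0.003, 0.263]
force: [0.2, 0.5, -2.7]
width: 22.6
clk 20.45 frame pos [ -69.9  -300.1    59.92] F [ 0.29  0.39 -2.74] T [ 0.02  0.02 -0.01]
clock: 21.08
eef_pos: [606.2, -228.2, 90.4]
tool_rot: [-3.141, 0.001, 0.265]
force: [0.5, -0.4, -3.1]
width: 23.5
travel cm [-11.06   8.41   1.05] ang [-0.04  0.08 17.24]
```

View pics/w6.png

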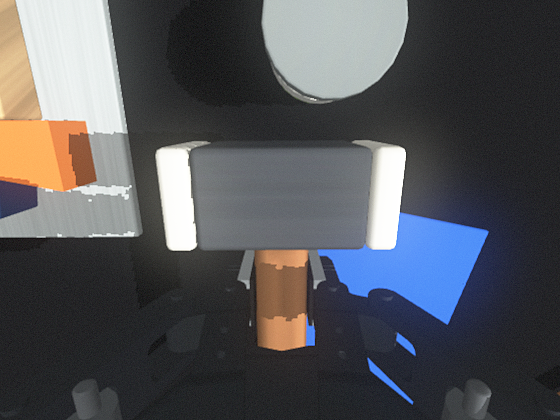

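The mallet sits in the grip exactly as before (head 158–405, rows 142–250). The wedge butt (col ~50–95, row ~120–190) is now over the plate. I'll return the mallet to the mat.

```bash
python3 -m jog '{"angular":[[0,0,4],[0,0,9],[0,0,13],[0,0,17.2],[0,0,17.2]],"travel":[[-2.5,2,0.2],[-5.5,4.2,0.5],[-8.5,6.5,0.8],[-11,8.4,1],[-11,8.4,1]],"fingers":[1,1,1,1,1]}'; python3 -m jog '{"angular":[[0,0,0],[0,0,0],[0,0,0],[0,0,0],[0,0,0]],"travel":[[0,0,2],[0,0,4],[0,0,5.5],[0,0,6],[0,0,6]],"fingers":[1,1,1,1,1]}'; python3 -c "
from h import *
print(read_state()['force']);to([521.5,-338.5,7],-0.036)"
```

```text
clock: 21.75
eef_pos: [519.5, -342.1, 80.9]
tool_rot: [3.139, 0.003, -0.041]
force: [0.2, -0.1, -4.5]
width: 23.0
clock: 22.38
eef_pos: [522.5, -338.2, 20.8]
tool_rot: [-3.141, 0.001, -0.035]
force: [0.0, 0.1, -2.7]
width: 23.4
[ 0.01  0.13 -2.67]
travel cm [-0.1   0.03  1.38] ang [-0.02  0.03  0.05]
```

```bash
python3 -m jog '{"angular":[[0,0,0],[0,0,0],[0,0,0],[0,0,0],[0,0,0]],"travel":[[0,0,0.6],[0,0,1.1],[0,0,1.25],[0,0,1.3],[0,0,1.3]],"fingers":[1,1,1,1,1]}'; python3 -c "
from h import *
s=read_state();print(s['force'],s['torque'],s['eef_pos'])"
```

```text
clock: 23.0
eef_pos: [522.7, -338.5, 8.4]
tool_rot: [3.141, -0.0, -0.035]
force: [1.3, 0.0, -3.6]
width: 23.2
[ 1.28  0.03 -3.62] [-0.05  0.04  0.02] [ 522.71 -338.54    8.43]
```

```bash
python3 -m jog '{"angular":[[0,0,0],[0,0,0],[0,0,0]],"travel":[[0,0,0.05],[0,0,0.1],[0,0,0.1]],"fingers":[1,1,1]}'; python3 st.py
```

```text
clock: 23.38
eef_pos: [522.7, -338.5, 7.6]
tool_rot: [3.141, -0.0, -0.036]
force: [-0.7, 1.2, -0.0]
width: 23.3
clk 23.38 frame pos [-178.15 -383.48    7.62] F [-0.37  1.32 -0.02] T [0.2  0.03 0.04]
```

Contact: the weight is now on the mat. I'll release and then rise.

```bash
python3 -m jog '{"angular":[[0,0,0],[0,0,0],[0,0,0],[0,0,0],[0,0,0]],"travel":[[0,0,0.03],[0,0,0.03],[0,0,0.03],[0,0,0.03],[0,0,0.03]],"fingers":[0.6,0.4,0.2,0,0]}'; python3 -m jog '{"angular":[[0,0,0],[0,0,0],[0,0,0],[0,0,0],[0,0,0]],"travel":[[0,0,-1],[0,0,-3],[0,0,-7],[0,0,-12],[-3,5,-16]],"fingers":[0,0,0,0,0]}';python3 -m jog '{"angular":[[0,0,0],[0,0,0],[0,0,0],[0,0,0],[0,0,0]],"travel":[[-4,5,-3],[-8,10,-5],[-12,15,-5],[-16,20,-5],[-16,20,-5]],"fingers":[0,0,0,0,0]}'; python3 -c "
from h import *
im=snap('top','t7')[115:265,195:395,::-1]
cv2.imwrite('pics/t7c.png',cv2.resize(im,(800,600),interpolation=cv2.INTER_CUBIC))"
```

```text
clock: 24.0
eef_pos: [522.7, -338.4, 7.1]
tool_rot: [3.142, -0.0, -0.035]
force: [0.1, 0.2, 0.1]
width: 85.8
clock: 24.62
eef_pos: [499.2, -377.9, 166.3]
tool_rot: [-3.141, -0.006, -0.026]
force: [-0.0, -0.9, -0.2]
width: 85.7
clock: 25.25
eef_pos: [321.6, -580.4, 214.4]
tool_rot: [3.137, 0.002, -0.044]
force: [-0.5, -0.1, 0.7]
width: 85.5
```

View pics/t7c.png

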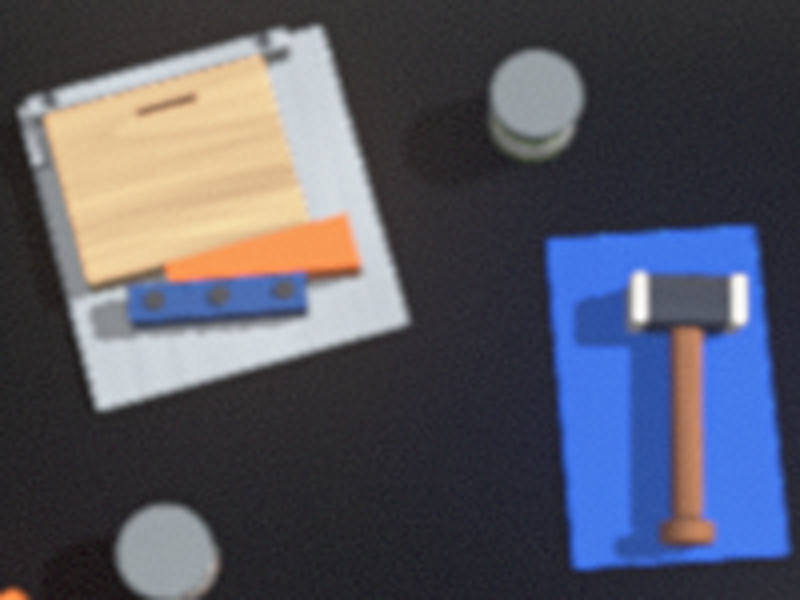

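The wedge is home between board and fence, with its butt at (355,243). The mallet lies flat on the mat, head at (688,300) and collar at (690,530). Both jars haven't moved, at (537,93) and (167,552). Handing in.

```bash
python3 -c "
from h import *
a=cv2.imread('pics/top0.png').astype(int);b=cv2.imread('pics/t7.png').astype(int)
print('bottle region diff',abs(a-b)[205:250,125:170].mean(), 'bg diff',abs(a-b)[115:160,130:175].mean())
print(finish_job())"
```

```text
bottle region diff 2.83440329218107 bg diff 2.8498765432098767
the job is handed in; nothing more can be done
None
```

I picked up the brown mallet, drove the small orange wedge in about 69 mm with some 25 separate slow taps, and laid the mallet back flat on the mat. The gripper then opened and moved away, and I handed the job in at about 25 s of the 58 s allowed.

- **Wedge tight:** the last three taps read about 9.8, 12.2 and 11.1 N and moved it less than 0.1 mm each. Every reading stayed well below the 20 N drive that counts as overdriven. The last two went somewhat over the 9 N guide. Force was read only at the end of each tap, so brief peaks between readings weren't seen.
- **Final picture:** it shows the wedge seated between board and fence, the mallet flat on the mat and both jars where they were. The image around the bottle changed no more than the empty background.
- **Disagreement:** the top and wrist cameras differed by about 5 mm in y. I put the gripper between the two readings, nearer the wrist camera's, and the grasp and taps weren't affected.

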